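Let the plate lift down on its ratchet

ROBOT

A 7-joint arm with a two-finger parallel gripper is mounted at the origin on the work surface. World frame = base frame: x ahead of the robot, y to its left, z up, the work surface at z = 0. Lengths are in m, angles in rad, forces in N, time in s.
With the tool pointing down it reaches from about 0.4 to 0.85 m from the base axis. Payload 10.4 kg.
Tool frame: the origin (TCP) lies midway between the tips of the shut fingers; the grasp point (between the pads) lies 19 mm behind it; z points along the fingers, x is the direction in which the jaws open and shut, and the axes are right-handed (so a half turn about z gives the same grasp; the last joint's range is limited). The gripper opens to 85 mm and grips with 20 to 120 N. Pads are 22 mm wide; open, the fingers measure 114 mm over their backs; the gripper's body (76 mm by 85 mm) begins 54 mm behind the grasp point. The pads swing forward as they close: fully open they stand 13 mm farther back than shut.
Start: joints at [-0.023, 0.332, -0.065, 1.46, 0.022, 1.35, -0.088], TCP at [0.625, 0, 0.231] pointing down, gripper open.
Joint ranges: [-2.6, 2.6], [-0.5, 2.12], [-1.47, 1.34], [0.16, 2.42], [-1.27, 4.41], [0.06, 2.06], [-2.6, 2.6]. Speed limits (rad/s): [2.22, 2.22, 2.79, 2.79, 3.14, 3.14, 3.14].

INTERFACE

Orientations are given as a 3x3 rotation matrix whose columns are the frame's x, y, z axes.
In Python, from bench import env gives the robot as it stands. The module is installed in compiled form; this text tells all that it offers. Calls block until the motion is done:
- env.move_to(position, orientation): joint-space move of the TCP to a pose.
- env.servo_line(position, rotation=None, v=0.15): straight line of the TCP; rotation=None keeps the orientation; v is the mean speed in m/s.
- env.set_joints(angles): joint-space move.
- env.grip(opening, f_grip=None): finger opening in m; f_grip is the grip in N (None keeps the last); returns when the fingers have stopped.
- env.wait(seconds).
- env.ik(position, orientation): joint angles nearest the present ones, or None.
- env.read_state(): the state.
- env.grab_frame(name): name is "scene" or "side" or "wrist"; returns a dict with "img" (480x640x3 uint8, red, green, blue), "range_z" (480x640 float32, m along the optical axis (not along the pixel's ray), 0 where there is no reading), "mtx" (3x3 intrinsics, pixels), "pose" (4x4, takes a point from camera to world coordinates); the wrist camera has in their place "tool_from_camera" (4x4, takes a point from camera to tool coordinates, whose origin is the TCP and whose axes are the tool frame's). Camera axes: x right, y down, z forward; pixel columns grow to the right and rows downward; lengths in m; the calibration is good to about 2 mm. A picture is of the moment at which its call begins: read the wrist's pose just before it.
A pose or a line that the arm cannot do raises env.MotionError and nothing moves.
- env.hand_in(): hands the job in, once; it reports no verdict.
Trained networks look in the newest picture that a camera, given by its name, has taken for a name from the list of things; names that differ only in an ending like _2 or _b are one class to them, and where a whole thing is asked for, a point or a joint stands for the part that bears it (a point fixed in the world has none). Each returns a list of dicts, best first, with "p" (0 to 1); they miss things now and then, are a little off and sometimes report something else, mostly with a low value. They report only what shows in the picture. A call takes as long as a camera call.
- env.cut_out(camera, label): "region" (480x640 bool, what is visible of it) and "bbox" ([left, top, right, bottom] in pixels, round what is visible of it).
The state is a dict: "clock": time; "joint_pos": joint angles; "qd": joint speeds; "joint_torque": joint torques, N m; "ee_pos": TCP position; "tcp_rot": TCP orientation; "wrist_force": force on the tool from outside, world axes, zero at the start; "wrist_torque": the same for the moment, N m; "finger_gap": finger opening in m.
Only numpy, scipy, OpenCV 4.12 (cv2) and the standard library are available. Lean on these libraries where they do the work, as an engineer would, in place of code of your own. Each camera call takes 0.05 s, during which the arm holds its last target.

TASK

Let the loaded tray of the bench plate lift down: press the thumb lever just far enough to lift the pawl clear of the toothed wheel so that the drum runs back, and let the lever go so that the pawl drops back and holds the tray with its pointer inside the gap of the gauge fork. The lever has some free play and the pawl a firm stop: feel for them and press gently, never hard against the stop. Do not touch the tray or the drum, and leave the bottle, rack and jar where they stand.

Things in the scene. Friction and masses are not known exactly. Their poses are not given: they have to be found in the camera images.
- lift: The fixed plate lift: white base 160 x 250 mm, white back plate, aluminium column. Origin: underside, below the wheel. x: axis of drum and wheel, 100 mm up; y: from the wheel to the column (at +85 mm, 334 mm tall, tray beyond it); z up. Place and yaw differ each time. The thumb lever sticks out to -y; nothing of the lift is above or below its pad.
- drum: Steel drum with a ratchet wheel, 100 mm across, 12 mm thick, 20 teeth; origin on its axis, mid-wheel. A rack joins drum and tray: one tooth is 7.9 mm of tray travel. The tray's weight turns the drum back whenever the pawl is clear; a damper keeps the tray sinking at a steady 4 to 9 mm/s, depending on the load. It cannot be wound up again.
- lever: Thumb lever, steel with a black pad; origin on the pivot pin. Pressing the pad down turns it about the lift's x axis. First it only takes up free play against a light spring (1 to 1.5 N at the pad): 2 to 24 mm of pad travel, hidden and different each time. Then it picks up the pawl and the force rises. Over 12 N on the lever bends the pawl. Let go, it springs back up.
- pivot (a point): Pivot pin of lever and pawl, fixed on the lift at y = -65, z = 140 mm. The dark steel pawl (nose in the teeth on top of the wheel) is spring-loaded and carries the load: at pick-up the force at the pad grows by 4 to 6 N within 3 mm. 10 to 12.5 mm of pad travel later it is clear and the force eases by 1 to 2.5 N; at 15 mm it meets a rigid stop. Released, it catches the next tooth within 3 s.
- pad (a point): Centre of the top face of the lever's black pad, 30 mm (lift x) by 32 mm (lift y), 100 mm out from the pivot; at rest 166 mm above the table. It moves on an arc about the pivot, nearly straight down. Made to be pressed from above with closed fingertips; may be pressed again if the tray was caught too high.
- carriage: The moving carriage: grey slide block on the column with the rack, and the tray (105 x 150 mm) with a clipped-in well plate beyond the column. Origin in the middle of the slide block, 270 mm above the table at the start; it can come down 79 mm.
- pointer (a point): Tip of the carriage's pointer, a 4 mm thick pin that sticks out to the lift's +x side, level with the carriage's origin. It passes down into the gap of the fork.
- fork: Grey gauge fork clamped on a thin rod beside the column: two flat prongs one above the other, 20 mm gap between them; origin in the middle of the gap. It is 30 to 65 mm below the pointer at the start, different each time. It only indicates: the pointer passes the prongs freely and is not stopped by them.
- bottle: Capped amber bottle, 56 mm across, 125 mm tall, beyond the lift; origin at its underside.
- tube_rack: White tube rack, 75 x 130 x 45 mm, on the robot's side of the lift; origin at its underside.
- jar: Clear jar, 60 mm across, 70 mm tall, on the lever's side of the lift; origin at its underside.

How it is judged:
On the way:
1. the pawl is lifted clear and the drum has run back at least one tooth (tray down more than 10 mm) (distance of pointer from where it was at the start of the episode above 0.01 m), for 0.1 s.
At the end, for the whole second after the job is handed in: the pointer's axis is within 10 mm above or below the middle of the fork's gap (between the prongs), the drum is held still by the pawl (under 0.03 rad/s) and the thumb lever is back up (pad more than 160 mm above the table) (z of pointer in the frame of fork between -0.01 and 0.01 m and angular speed of drum below 0.03 rad/s and z of pad in the frame of lift above 0.16 m); the robot touches nothing.
It fails at once if the thumb lever is pressed with more than 12 N (contact force between any of the fingers, the arm and lever above 12 N).
It fails at once if the robot touches the tray or its carriage (contact force between any of the fingers, the arm and carriage above 0.5 N).
It fails at once if the robot touches the drum (contact force between any of the fingers, the arm and drum above 0.5 N).
It fails at once if the bottle, rack or jar is moved by more than 20 mm (distance of any of bottle, tube_rack, jar from where it was at the start of the episode above 0.02 m).
It also fails if it takes over 64 s, if anything falls off the work surface, if the arm or the gripper's body presses on something with over 40 N, if the wrist force passes 120 N, or if a joint passes its speed limit or range.

## Working session

There is one attempt and no reset: what is moved stays moved. The work goes in short steps, each a Python script; the robot and the scene stay as the last script left them, time stands still between calls to the robot, and variables do not carry over. Pictures are saved under pics/ and viewed, and the job is handed in when it is done.

```bash
mkdir -p pics; ls; python3 - <<'E'
from bench import env
import cv2, numpy as np, pickle
s=env.read_state(); print(s['clock'],s['ee_pos'],s['wrist_force'],s['finger_gap'])
for c in ['scene','side']:
    f=env.grab_frame(c); cv2.imwrite(f'pics/{c}0.png',f['img'][...,::-1]); 
    d={}
    for l in ['lift','pad','lever','pointer','fork','carriage','drum','jar','tube_rack','bottle']:
        r=env.cut_out(c,l); d[l]=r[:2]
        print(c,l,[(round(x['p'],2),[int(v) for v in x['bbox']]) for x in r[:2]])
    pickle.dump((f,d),open(f'{c}0.pkl','wb'))
    print(f['pose'].round(3).tolist(),f['mtx'].tolist())
print(env.read_state()['clock'])
E
```

```text
pics
0.0 [ 6.24614362e-01 -3.88787499e-05  2.30514100e-01] [-1.04958099  0.57048255 -0.29291954] 0.0855670369914209
scene lift [(0.77, [287, 200, 499, 375])]
scene pad [(0.98, [291, 229, 325, 256]), (0.56, [285, 203, 502, 378])]
scene lever [(0.88, [290, 227, 327, 260])]
scene pointer [(0.94, [361, 213, 501, 342])]
scene fork [(0.62, [361, 262, 394, 289]), (0.49, [290, 206, 500, 375])]
scene carriage [(0.59, [365, 215, 502, 349])]
scene drum [(0.57, [326, 263, 368, 308])]
scene jar [(0.83, [231, 216, 254, 252])]
scene tube_rack []
scene bottle [(0.63, [233, 290, 262, 346]), (0.27, [288, 224, 332, 266])]
[[-0.815, 0.4, -0.42, 1.004], [0.58, 0.572, -0.58, 0.542], [0.008, -0.716, -0.698, 0.859], [0.0, 0.0, 0.0, 1.0]] [[487.3406736565398, 0.0, 314.72749713740615], [0.0, 487.3406736565398, 246.4233757099309], [0.0, 0.0, 1.0]]
side lift [(0.91, [250, 138, 353, 313])]
side pad [(0.6, [320, 247, 346, 278])]
side lever [(0.97, [316, 244, 347, 284])]
side pointer [(0.96, [245, 148, 315, 237]), (0.3, [247, 135, 353, 310])]
side fork [(0.45, [303, 165, 317, 187])]
side carriage [(0.6, [248, 146, 304, 235])]
side drum [(0.76, [292, 219, 319, 263])]
side jar [(0.94, [351, 352, 384, 395])]
side tube_rack [(0.93, [215, 231, 263, 283])]
side bottle [(0.89, [390, 243, 413, 293])]
[[0.989, -0.114, 0.098, 0.464], [-0.15, -0.7, 0.698, -0.782], [-0.011, -0.705, -0.709, 0.939], [0.0, 0.0, 0.0, 1.0]] [[499.98299803219817, 0.0, 318.32422112684844], [0.0, 499.98299803219817, 242.61959452390028], [0.0, 0.0, 1.0]]
1.1
```

View pics/scene0.png

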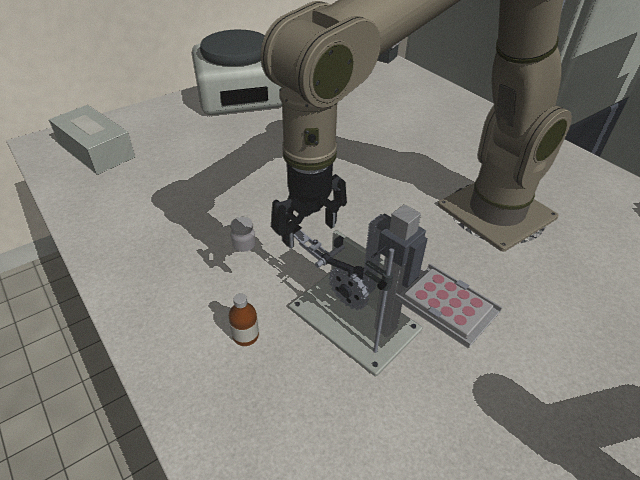

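View pics/side0.png

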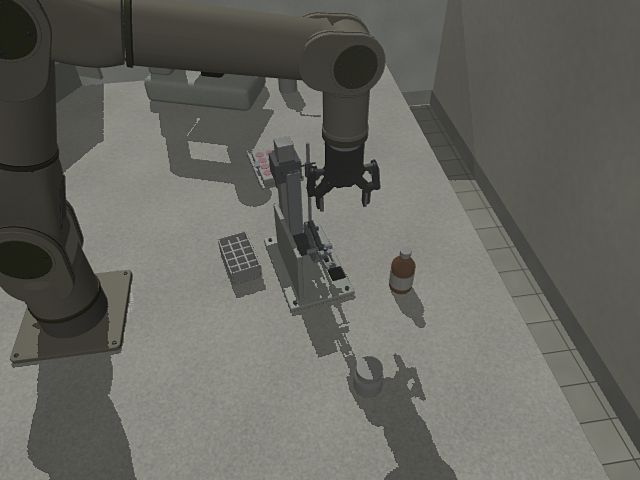

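```bash
cat > h.py <<'E'
import numpy as np
def P(f,mask=None,pose=None):
    z=f['range_z']; v,u=np.nonzero((z>0)&(mask if mask is not None else True))
    zz=z[v,u]; K=f['mtx']
    c=np.stack([(u-K[0,2])/K[0,0]*zz,(v-K[1,2])/K[1,1]*zz,zz,np.ones_like(zz)])
    T=f['pose'] if pose is None else pose
    return (T@c)[:3].T,u,v
E
python3 - <<'E'
import pickle,numpy as np,cv2
from h import P
for c in ['scene','side']:
    f,d=pickle.load(open(f'{c}0.pkl','rb'))
    for l in d:
        if d[l]:
            p,u,v=P(f,d[l][0]['region'])
            if len(p): print(c,l,len(p),np.median(p,0).round(3),np.percentile(p,2,axis=0).round(3),np.percentile(p,98,axis=0).round(3))
for c,(x0,y0,x1,y1) in [('scene',(270,180,520,400)),('side',(230,120,420,330))]:
    im=cv2.imread(f'pics/{c}0.png')[y0:y1,x0:x1]
    cv2.imwrite(f'pics/{c}0z.png',cv2.resize(im,None,fx=2.8,fy=2.6,interpolation=cv2.INTER_CUBIC))
E
```

```text
scene lift 17558 [0.536 0.137 0.153] [ 0.452 -0.053  0.009] [0.629 0.302 0.329]
scene pad 379 [ 0.586 -0.07   0.156] [ 0.488 -0.206  0.001] [ 0.599 -0.024  0.169]
scene lever 383 [ 0.587 -0.063  0.155] [ 0.503 -0.185  0.002] [ 0.598 -0.02   0.169]
scene pointer 6977 [0.521 0.205 0.207] [0.44  0.074 0.131] [0.556 0.309 0.295]
scene fork 408 [0.579 0.145 0.235] [0.534 0.08  0.152] [0.592 0.167 0.247]
scene carriage 6738 [0.521 0.208 0.207] [0.442 0.076 0.142] [0.555 0.309 0.295]
scene drum 1217 [0.566 0.056 0.112] [0.524 0.005 0.057] [0.577 0.096 0.148]
scene jar 756 [ 0.637 -0.266  0.047] [ 0.605 -0.308 -0.   ] [ 0.658 -0.253  0.072]
scene bottle 1179 [ 0.772 -0.019  0.076] [ 0.743 -0.045  0.006] [ 0.793 -0.007  0.126]
side lift 8042 [0.524 0.056 0.141] [ 0.457 -0.102  0.011] [0.628 0.268 0.333]
side pad 399 [ 0.587 -0.084  0.163] [ 0.567 -0.13   0.144] [ 0.608 -0.024  0.171]
side lever 401 [ 0.588 -0.086  0.163] [ 0.567 -0.13   0.144] [ 0.608 -0.02   0.171]
side pointer 2310 [0.515 0.1   0.21 ] [0.443 0.064 0.004] [0.56  0.361 0.297]
side fork 70 [0.57  0.151 0.235] [ 0.556  0.007 -0.002] [0.598 0.469 0.348]
side carriage 2186 [0.515 0.098 0.211] [0.445 0.065 0.126] [0.55  0.29  0.297]
side drum 400 [0.554 0.036 0.122] [0.524 0.001 0.062] [0.573 0.087 0.146]
side jar 1039 [ 0.626 -0.298  0.067] [ 0.602 -0.313  0.008] [ 0.655 -0.261  0.074]
side tube_rack 1572 [0.387 0.088 0.034] [0.341 0.03  0.004] [0.432 0.166 0.048]
side bottle 908 [ 0.76  -0.054  0.074] [ 0.739 -0.065  0.008] [ 0.788 -0.029  0.128]
```

The scene view shows the lift at about pixels (290–500, 200–375), with the lever partly behind the gripper. In the side view the pad is at about (337, 272), with the fork at (310, 175) hidden behind the fingers.

View pics/scene0z.png

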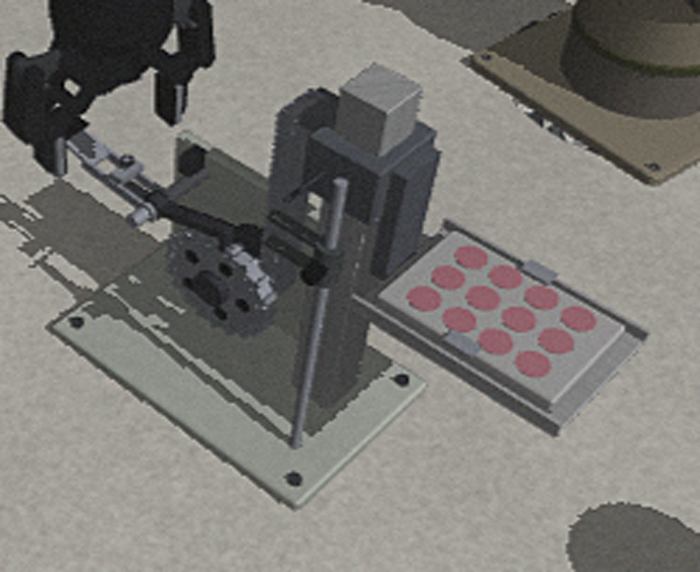

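View pics/side0z.png

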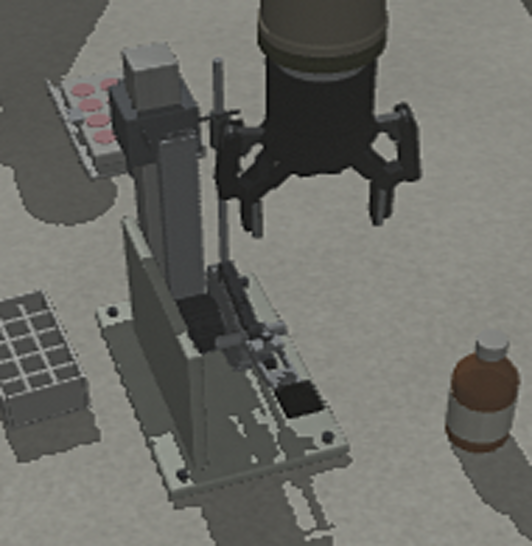

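```bash
python3 - <<'E'
import pickle,numpy as np,cv2
from h import P
for c in ['scene','side']:
    f,d=pickle.load(open(f'{c}0.pkl','rb'))
    p,u,v=P(f)
    img=f['img'][v,u].astype(int)
    # pad top
    m=(p[:,2]>0.158)&(p[:,2]<0.175)&(p[:,0]>.54)&(p[:,0]<.65)&(p[:,1]>-.16)&(p[:,1]<0.0)
    q=p[m]; g=img[m].sum(1)
    dk=g<90
    print(c,'dark',dk.sum(), q[dk].mean(0).round(4) if dk.any() else '')
    if dk.sum()>10: print(cv2.minAreaRect(q[dk][:,:2].astype(np.float32)*1000), np.percentile(q[dk][:,2],[5,50,95]))
    # base plate top
    m=(p[:,2]>0.006)&(p[:,2]<0.025)&(p[:,0]>.42)&(p[:,0]<.72)&(p[:,1]>-.12)&(p[:,1]<0.25)
    print(np.median(p[m],0), cv2.minAreaRect(p[m][:,:2].astype(np.float32)*1000))
    # back plate / column top
    m=(p[:,2]>0.325)&(p[:,2]<0.345)&(p[:,0]>.42)&(p[:,0]<.62)&(p[:,1]>0.05)&(p[:,1]<0.25)
    if m.any(): print('col',m.sum(),np.median(p[m],0),cv2.minAreaRect(p[m][:,:2].astype(np.float32)*1000))
E
```

```text
scene dark 30 [ 0.5871 -0.1045  0.1656]
((585.7685546875, -111.48872375488281), (32.5401611328125, 18.28917121887207), 80.36311340332031) [0.16339565 0.16576857 0.16762392]
[0.57589099 0.08740058 0.01392177] ((544.5726318359375, 91.14884185791016), (163.29953002929688, 309.5290222167969), 10.6284761428833)
col 410 [0.52176673 0.13050808 0.33367197] ((518.7014770507812, 127.87295532226562), (38.27976989746094, 37.88367462158203), 8.952363967895508)
side dark 58 [ 0.5901 -0.1173  0.1675]
((587.9598999023438, -88.92338562011719), (26.371238708496094, 85.8652114868164), 9.674471855163574) [0.16567196 0.16746222 0.16952652]
[0.55269947 0.00116161 0.01521544] ((565.6048583984375, 63.20025634765625), (291.69927978515625, 368.5024719238281), 0.8318162560462952)
col 233 [0.51799546 0.11929923 0.33454577] ((517.8770141601562, 125.36956024169922), (36.66499710083008, 41.95195388793945), 7.326262474060059)
```

The zooms show the column top near (0.520, 0.127, 0.334) and the black pad near (0.588, −0.11, 0.166). The lift's yaw is about +9°. I'll close the fingers and hover over the pad to refine this with the wrist camera and get an unobstructed view of the fork.

```bash
python3 - <<'E'
from bench import env
import cv2, numpy as np, pickle
from h import P
s=env.read_state(); print(s['tcp_rot'].round(3).tolist())
env.grip(0.0,20)
env.servo_line([0.588,-0.10,0.27],v=0.15)
s=env.read_state(); print(s['clock'],s['ee_pos'],s['wrist_force'],s['finger_gap'])
R=np.array(s['tcp_rot']);T=np.eye(4);T[:3,:3]=R;T[:3,3]=s['ee_pos']
for c in ['wrist','scene','side']:
    f=env.grab_frame(c); cv2.imwrite(f'pics/{c}1.png',f['img'][...,::-1]); 
    if c=='wrist': f['pose']=T@f['tool_from_camera']
    d={}
    for l in ['pad','fork','pointer']:
        r=env.cut_out(c,l); d[l]=r[:2]
        print(c,l,[(round(x['p'],2),[int(v) for v in x['bbox']]) for x in r[:2]])
        if r:
            p,u,v=P(f,r[0]['region'])
            if len(p): print(np.median(p,0).round(4),np.percentile(p,3,axis=0).round(4),np.percentile(p,97,axis=0).round(4))
    pickle.dump((f,d),open(f'{c}1.pkl','wb'))
for c,(x0,y0,x1,y1) in [('scene',(345,190,435,310)),('side',(240,120,360,300))]:
    im=cv2.imread(f'pics/{c}1.png')[y0:y1,x0:x1]
    k=600/(y1-y0); k=min(k,5)
    cv2.imwrite(f'pics/{c}1z.png',cv2.resize(im,None,fx=k,fy=k,interpolation=cv2.INTER_NEAREST))
print(env.read_state()['clock'])
E
```

```text
[[1.0, 0.0, 0.0], [0.0, -1.0, -0.0], [0.0, 0.0, -1.0]]
2.775 [ 0.58810221 -0.09879844  0.26955825] [-0.15391139 -0.44169759 -0.4537767 ] 3.0131892917835618e-05
wrist pad [(0.95, [273, 93, 349, 288])]
[ 0.5885 -0.0866  0.16  ] [ 0.5665 -0.1258  0.0009] [ 0.6068 -0.015   0.17  ]
wrist fork []
wrist pointer []
scene pad [(0.95, [284, 222, 329, 256])]
[ 0.5884 -0.0745  0.1575] [ 0.5652 -0.1251  0.1407] [ 0.6056 -0.0267  0.1685]
scene fork [(0.69, [361, 258, 395, 288])]
[0.5785 0.1457 0.2342] [0.5336 0.0824 0.1629] [0.592  0.1666 0.247 ]
scene pointer [(0.76, [360, 212, 499, 346])]
[0.5207 0.206  0.2069] [0.4478 0.0765 0.1732] [0.5521 0.3059 0.2942]
side pad [(0.56, [316, 249, 346, 280])]
[ 0.59   -0.0792  0.1617] [ 0.5683 -0.127   0.0146] [0.6282 0.0582 0.1705]
side fork [(0.53, [305, 169, 312, 180])]
[0.5739 0.1483 0.2353] [0.5658 0.1221 0.2169] [0.5801 0.156  0.2479]
side pointer [(0.62, [247, 149, 307, 233])]
[0.5157 0.0988 0.212 ] [0.4506 0.0648 0.1345] [0.548  0.284  0.2962]
3.375
```

View pics/wrist1.png

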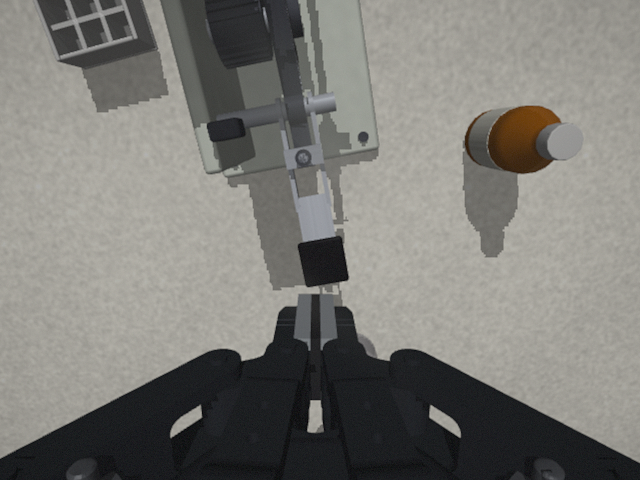

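View pics/scene1z.png

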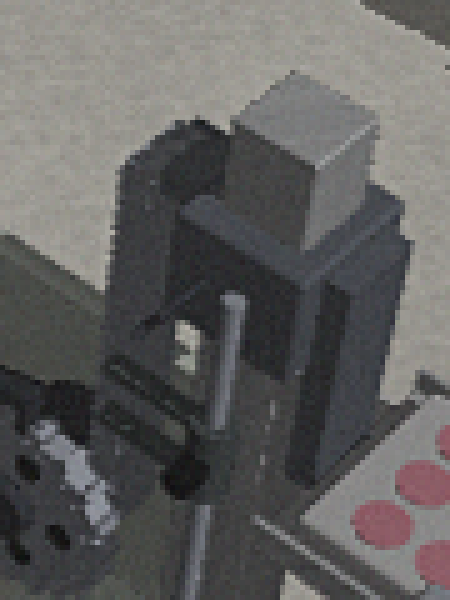

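View pics/side1z.png

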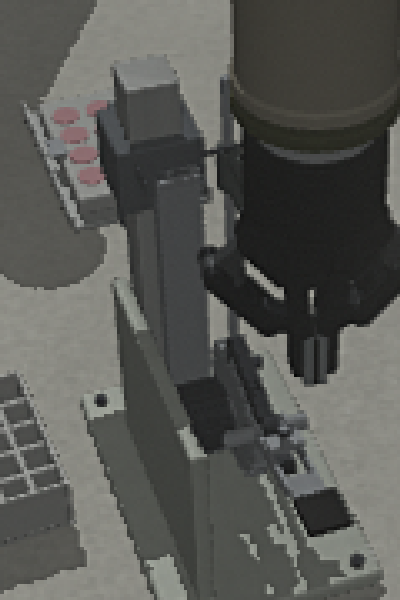

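```bash
python3 - <<'E'
import pickle,numpy as np,cv2
from h import P
f,d=pickle.load(open('wrist1.pkl','rb'))
p,u,v=P(f); g=f['img'][v,u].astype(int).sum(1)
m=(p[:,2]>0.158)&(p[:,2]<0.175)&(g<110)&(p[:,0]>.54)&(p[:,0]<.64)&(p[:,1]<-.06)
print(m.sum(),p[m].mean(0).round(4),np.percentile(p[m],[1,99],axis=0).round(4),cv2.minAreaRect(p[m][:,:2].astype(np.float32)*1000))
print(u[m].min(),u[m].max(),v[m].min(),v[m].max())
for c in ['scene','side']:
    f,d=pickle.load(open(f'{c}1.pkl','rb'))
    p,u,v=P(f)
    m=(p[:,0]>.545)&(p[:,0]<.62)&(p[:,1]>.09)&(p[:,1]<.19)&(p[:,2]>.18)&(p[:,2]<.3)
    q=p[m]
    h=np.histogram(q[:,2],np.arange(.18,.302,.004))
    print(c,m.sum(),list(zip(h[1].round(3),h[0])))
    for lo in np.arange(.2,.29,.004):
        k=(q[:,2]>=lo)&(q[:,2]<lo+.004)
        if k.sum(): print(round(lo,3),k.sum(),q[k].min(0).round(3),q[k].max(0).round(3))
E
```

```text
1862 [ 0.5939 -0.1117  0.1661] [[ 0.5787 -0.1278  0.1644]
 [ 0.6088 -0.0964  0.1677]] ((593.8646850585938, -112.21847534179688), (28.951906204223633, 31.542278289794922), 10.24437141418457)
298 347 237 286
scene 993 [(np.float64(0.18), np.int64(4)), (np.float64(0.184), np.int64(11)), (np.float64(0.188), np.int64(16)), (np.float64(0.192), np.int64(36)), (np.float64(0.196), np.int64(24)), (np.float64(0.2), np.int64(29)), (np.float64(0.204), np.int64(13)), (np.float64(0.208), np.int64(2)), (np.float64(0.212), np.int64(16)), (np.float64(0.216), np.int64(74)), (np.float64(0.22), np.int64(35)), (np.float64(0.224), np.int64(19)), (np.float64(0.228), np.int64(24)), (np.float64(0.232), np.int64(44)), (np.float64(0.236), np.int64(19)), (np.float64(0.24), np.int64(70)), (np.float64(0.244), np.int64(111)), (np.float64(0.248), np.int64(24)), (np.float64(0.252), np.int64(24)), (np.float64(0.256), np.int64(24)), (np.float64(0.26), np.int64(33)), (np.float64(0.264), np.int64(21)), (np.float64(0.268), np.int64(64)), (np.float64(0.272), np.int64(45)), (np.float64(0.276), np.int64(38)), (np.float64(0.2
[... 2717 characters left out ...]
.232] [0.573 0.152 0.235]
0.236 7 [0.566 0.149 0.236] [0.584 0.163 0.24 ]
0.24 13 [0.566 0.116 0.24 ] [0.579 0.155 0.244]
0.244 35 [0.567 0.117 0.244] [0.58  0.162 0.248]
0.248 7 [0.551 0.106 0.248] [0.58  0.164 0.251]
0.252 5 [0.551 0.105 0.254] [0.576 0.157 0.255]
0.256 4 [0.549 0.107 0.256] [0.574 0.155 0.259]
0.26 7 [0.549 0.103 0.261] [0.576 0.157 0.263]
0.264 9 [0.549 0.105 0.264] [0.576 0.158 0.268]
0.268 14 [0.549 0.102 0.269] [0.579 0.159 0.272]
0.272 24 [0.547 0.103 0.272] [0.577 0.161 0.276]
0.276 10 [0.547 0.105 0.276] [0.577 0.158 0.279]
0.28 11 [0.545 0.103 0.281] [0.575 0.157 0.284]
0.284 8 [0.546 0.103 0.284] [0.574 0.158 0.288]
0.288 8 [0.545 0.101 0.288] [0.574 0.156 0.292]
```

The wrist view puts the pad at px (298–347, 237–286), which gives (0.594, −0.112, 0.166) and matches the 166 mm rest height. The scene zoom shows the pointer at zoom (165, 310), above two prongs at zoom (150, 385) and (150, 430). Next I'll refine the prong and pointer heights from data already saved.

```bash
cat >> h.py <<'E'
def tray_z(f):
    p,u,v=P(f)
    m=(p[:,0]>.45)&(p[:,0]<.52)&(p[:,1]>.22)&(p[:,1]<.30)&(p[:,2]>.08)&(p[:,2]<.26)
    return np.median(p[m,2]), m.sum()
E
python3 - <<'E'
import pickle,numpy as np
from h import P,tray_z
for c in ['scene0','scene1','side1']:
    f,d=pickle.load(open(f'{c}.pkl','rb'))
    p,u,v=P(f)
    m=(p[:,0]>.562)&(p[:,0]<.60)&(p[:,1]>.105)&(p[:,1]<.145)&(p[:,2]>.2)&(p[:,2]<.3)
    q=p[m]
    print(c,tray_z(f))
    h=np.histogram(q[:,2],np.arange(.2,.29,.0015)); print([(round(a,4),int(b)) for a,b in zip(h[1],h[0]) if b])
    k=(q[:,2]>.262)&(q[:,0]>.579); print('ptr',q[k].round(4).tolist())
E
```

```text
scene0 (np.float64(0.20691748881160277), np.int64(1503))
[(np.float64(0.2135), 1), (np.float64(0.215), 7), (np.float64(0.2165), 13), (np.float64(0.218), 37), (np.float64(0.2195), 30), (np.float64(0.221), 3), (np.float64(0.2375), 1), (np.float64(0.239), 5), (np.float64(0.2405), 5), (np.float64(0.242), 24), (np.float64(0.2435), 35), (np.float64(0.245), 19), (np.float64(0.2465), 3), (np.float64(0.2675), 4), (np.float64(0.269), 3), (np.float64(0.2705), 14), (np.float64(0.272), 4)]
ptr [[0.5838, 0.1274, 0.273], [0.5813, 0.1273, 0.2715], [0.5798, 0.1282, 0.2714], [0.5794, 0.13, 0.2727], [0.5856, 0.1271, 0.2714], [0.5844, 0.1283, 0.2718], [0.5832, 0.1294, 0.2719], [0.5809, 0.1295, 0.2707], [0.5852, 0.127, 0.2688], [0.5844, 0.1286, 0.2695]]
scene1 (np.float64(0.2068310714006832), np.int64(1510))
[(np.float64(0.212), 1), (np.float64(0.2135), 2), (np.float64(0.215), 7), (np.float64(0.2165), 11), (np.float64(0.218), 30), (np.float64(0.2195), 34), (np.float64(0.221), 4), (np.float64(0.2375), 2), (np.float64(0.239), 5), (np.float64(0.2405), 10), (np.float64(0.242), 16), (np.float64(0.2435), 43), 
[... 189 characters left out ...]
 0.127, 0.2712], [0.5799, 0.1282, 0.2715], [0.5848, 0.1263, 0.2703], [0.5849, 0.1287, 0.2724], [0.5835, 0.1298, 0.2725], [0.5805, 0.1292, 0.2702], [0.5868, 0.1286, 0.271], [0.5847, 0.1289, 0.2701]]
side1 (np.float64(0.20790389810136867), np.int64(298))
[(np.float64(0.215), 1), (np.float64(0.2165), 3), (np.float64(0.218), 2), (np.float64(0.2195), 8), (np.float64(0.221), 8), (np.float64(0.2225), 1), (np.float64(0.2405), 2), (np.float64(0.242), 4), (np.float64(0.2435), 5), (np.float64(0.245), 8), (np.float64(0.2465), 6), (np.float64(0.248), 1), (np.float64(0.269), 2), (np.float64(0.2705), 3), (np.float64(0.272), 6), (np.float64(0.2735), 1), (np.float64(0.2765), 1)]
ptr [[0.5792, 0.1257, 0.272]]
```

Measured heights: pointer axis about 0.270; prong tops about 0.2445 and 0.2195, so the gap middle is about 0.230. The needed drop is about 40 mm, or 5 teeth (39.5 mm), with 4 to 6 acceptable. First I'll approach the pad and feel for the pick-up.

```bash
cat >> h.py <<'E'
def fz(env,n=6,dt=0.01):
    a=[]
    for _ in range(n):
        env.wait(dt); a.append(env.read_state()['wrist_force'][2])
    return float(np.mean(a)),float(np.std(a))
E
python3 - <<'E'
from bench import env
import numpy as np, json
from h import *
X,Y=0.593,-0.112
env.servo_line([X,Y,0.185],v=0.12)
b=fz(env,20); s=env.read_state(); print('base',b,s['ee_pos'],s['clock'])
z=0.171; env.servo_line([X,Y,z],v=0.05)
log=[]; first=None
while z>0.128:
    z-=0.001
    env.servo_line([X,Y,z],v=0.03)
    f,sd=fz(env,4); e=env.read_state(); log.append((round(z,4),round(e['ee_pos'][2],4),round(f-b[0],2),round(sd,2)))
    if f-b[0]>3.0: break
s=env.read_state()
print(log,s['clock'],s['ee_pos'])
json.dump(dict(base=b[0],z=z,log=log),open('st.json','w'))
E
```

```text
base (0.1495556198037676, 0.5057493027758958) [ 0.59343046 -0.11192113  0.18592882] 4.4083
[(0.17, np.float64(0.1702), 0.28, 0.35), (0.169, np.float64(0.169), -0.3, 0.5), (0.168, np.float64(0.1679), -0.25, 0.32), (0.167, np.float64(0.1669), -0.12, 0.49), (0.166, np.float64(0.1661), 0.86, 0.52), (0.165, np.float64(0.165), 0.96, 0.38), (0.164, np.float64(0.164), 0.81, 0.18), (0.163, np.float64(0.1629), 0.95, 0.37), (0.162, np.float64(0.162), 0.57, 0.25), (0.161, np.float64(0.1609), 0.64, 0.4), (0.16, np.float64(0.16), 0.68, 0.53), (0.159, np.float64(0.159), 1.27, 0.3), (0.158, np.float64(0.1579), 1.37, 0.68), (0.157, np.float64(0.1569), 0.91, 0.29), (0.156, np.float64(0.156), 1.11, 0.4), (0.155, np.float64(0.1549), 0.69, 0.45), (0.154, np.float64(0.154), 0.8, 0.58), (0.153, np.float64(0.1529), 0.71, 0.71), (0.152, np.float64(0.152), 0.66, 0.15), (0.151, np.float64(0.151), 1.46, 0.07), (0.15, np.float64(0.1499), 1.25, 0.3), (0.149, np.float64(0.1489), 0.75, 0.2), (0.148, np.float64(0.1481), 1.69, 0.29), (0.147, np.float64(0.1472), 3.37, 0.29)] 11.6417 [ 0.59307008 -0.1121095   0.14717537]
```

Pick-up shows at about z = 0.1485: free play was about 18 mm at roughly 1 N, then the force rose. I'll continue to the clear point, track the tray with the scene camera, and let go at a drop of about 35 mm so that tooth 5 catches.

```bash
python3 - <<'E'
from bench import env
import numpy as np, json, cv2
from h import *
st=json.load(open('st.json')); b=st['base']; z=st['z']; X,Y=0.593,-0.112
def up():
    env.servo_line([X,Y,0.20],v=0.15)
def tz():
    t=env.read_state()['clock']; r=tray_z(env.grab_frame('scene')); return t,r[0]
t0,z0=tz(); print('tray0',z0)
log=[]; moving=False; fmax=0
while True:
    if z<=0.1345: print('limit'); break
    z-= 0.001 if z>0.1405 else 0.0005
    env.servo_line([X,Y,z],v=0.02)
    f,sd=fz(env,3); f-=b; fmax=max(fmax,f)
    d=0
    if z<0.1415: d=z0-tz()[1]
    log.append((round(z,4),round(f,2),round(d*1000,1)))
    if f>10: print('force'); break
    if d>0.0015: moving=True; break
print(log)
if moving:
    env.servo_line([X,Y,z-0.0004],v=0.02)
    tr=[]
    while True:
        t,zz=tz(); d=z0-zz; tr.append((t,d))
        f=env.read_state()['wrist_force'][2]-b
        if len(tr)>5:
            a=np.array(tr[-12:]); v=np.polyfit(a[:,0],a[:,1],1)[0]
        else: v=0.006
        if d+v*0.15>0.0350: up(); print('release',d,v); break
        if t-tr[0][0]>1.5 and v<0.001: print('stalled'); break
        if t-tr[0][0]>14: up(); print('timeout'); break
    print([(round(t,2),round(d*1000,1)) for t,d in tr[::8]])
    if env.read_state()['ee_pos'][2]>0.19:
        for i in range(8):
            env.wait(0.3); t,zz=tz(); print(round(t,2),round((z0-zz)*1000,1))
json.dump(dict(base=b,z=z,z0=z0),open('st.json','w'))
s=env.read_state(); print(s['clock'],s['ee_pos'],s['wrist_force'])
E
```

```text
tray0 0.20683124379234308
[(0.146, 5.34, 0), (0.145, 5.35, 0), (0.144, 5.59, 0), (0.143, 5.06, 0), (0.142, 5.76, 0), (0.141, 4.96, np.float64(-0.2)), (0.14, 5.09, np.float64(-0.2)), (0.1395, 5.31, np.float64(-0.2)), (0.139, 5.74, np.float64(-0.2)), (0.1385, 5.56, np.float64(-0.3)), (0.138, 5.06, np.float64(-0.3)), (0.1375, 4.78, np.float64(-0.2)), (0.137, 5.02, np.float64(-0.2)), (0.1365, 3.94, np.float64(0.5)), (0.136, 4.34, np.float64(2.3))]
release 0.0343418317492582 0.005357851017289358
[(16.57, np.float64(4.0)), (16.97, np.float64(6.1)), (17.37, np.float64(8.2)), (17.77, np.float64(10.4)), (18.17, np.float64(12.6)), (18.57, np.float64(14.7)), (18.97, np.float64(16.9)), (19.37, np.float64(19.1)), (19.77, np.float64(21.2)), (20.17, np.float64(23.4)), (20.57, np.float64(25.6)), (20.97, np.float64(27.6)), (21.37, np.float64(29.8)), (21.77, np.float64(32.0)), (22.17, np.float64(34.2))]
23.15 39.2
23.5 39.3
23.85 39.2
24.2 39.2
24.55 39.2
24.9 39.3
25.25 39.3
25.6 39.2
25.65 [ 0.59299484 -0.11200037  0.19997892] [ 0.08780093 -0.06762899  0.61336882]
```

The tray was caught at a drop of 39.2 mm, which is 5 teeth. Before handing in I'll check the pointer against the fork and confirm the lever is back up.

```bash
python3 - <<'E'
from bench import env
import numpy as np, cv2
from h import *
env.servo_line([0.593,-0.112,0.26],v=0.15)
s=env.read_state();T=np.eye(4);T[:3,:3]=s['tcp_rot'];T[:3,3]=s['ee_pos']
for c in ['scene','side','wrist']:
    f=env.grab_frame(c)
    if c=='wrist': f['pose']=T@f['tool_from_camera']
    p,u,v=P(f); g=f['img'][v,u].astype(int).sum(1)
    m=(p[:,0]>.577)&(p[:,0]<.61)&(p[:,1]>-.126)&(p[:,1]<-.098)&(p[:,2]>.12)&(p[:,2]<.18)&(g<110)
    print(c,'pad z',m.sum(),np.median(p[m,2]) if m.any() else None)
    if c!='wrist':
        m=(p[:,0]>.562)&(p[:,0]<.60)&(p[:,1]>.105)&(p[:,1]<.145)&(p[:,2]>.2)&(p[:,2]<.3)
        h=np.histogram(p[m,2],np.arange(.2,.29,.0015)); print([(round(a,4),int(b)) for a,b in zip(h[1],h[0]) if b], tray_z(f))
    if c=='scene':
        cv2.imwrite('pics/scene2z.png',cv2.resize(f['img'][190:310,345:435,::-1],None,fx=5,fy=5,interpolation=cv2.INTER_NEAREST))
    cv2.imwrite(f'pics/{c}2.png',f['img'][...,::-1])
print(s['clock'])
E
```

```text
scene pad z 98 0.16583012148848775
[(np.float64(0.2135), 2), (np.float64(0.215), 8), (np.float64(0.2165), 13), (np.float64(0.218), 33), (np.float64(0.2195), 27), (np.float64(0.221), 4), (np.float64(0.23), 6), (np.float64(0.2315), 2), (np.float64(0.233), 4), (np.float64(0.2375), 1), (np.float64(0.239), 5), (np.float64(0.2405), 6), (np.float64(0.242), 21), (np.float64(0.2435), 41), (np.float64(0.245), 15), (np.float64(0.2465), 2)] (np.float64(0.16756985572502392), np.int64(1449))
side pad z 25 0.16639268524777273
[(np.float64(0.2135), 1), (np.float64(0.215), 1), (np.float64(0.2165), 3), (np.float64(0.218), 9), (np.float64(0.2195), 9), (np.float64(0.221), 8), (np.float64(0.2225), 4), (np.float64(0.224), 1), (np.float64(0.2285), 3), (np.float64(0.23), 3), (np.float64(0.2315), 2), (np.float64(0.233), 3), (np.float64(0.2345), 1), (np.float64(0.2375), 1), (np.float64(0.2405), 4), (np.float64(0.242), 1), (np.float64(0.2435), 13), (np.float64(0.245), 10), (np.float64(0.2465), 15)] (np.float64(0.16883437440299598), np.int64(296))
wrist pad z 1938 0.16703332819531785
26.2
```

View pics/scene2z.png

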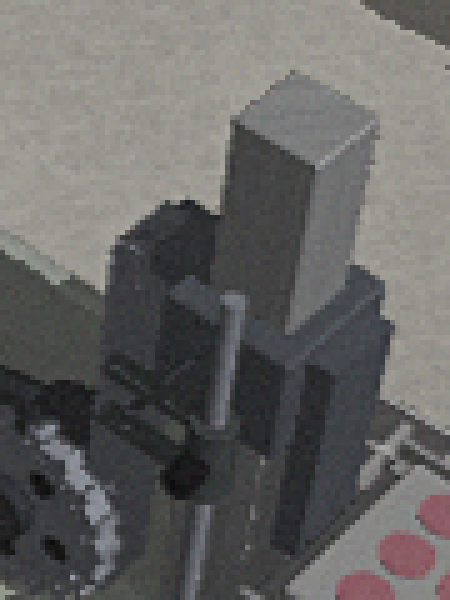

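View pics/scene2.png

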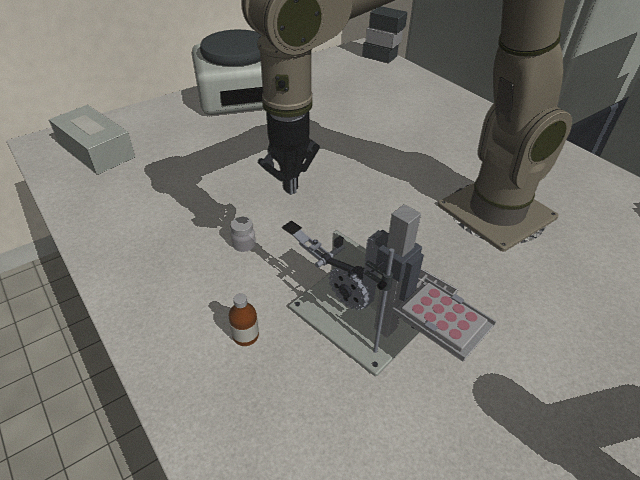

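The pointer now sits between the prongs at zoom (150, 400), with its height of 0.230–0.233 about mid-gap. The pad is back up at 0.166, the gripper is clear, and the bottle and jar haven't moved.

```bash
python3 - <<'E'
from bench import env
env.hand_in(); print(env.read_state()['clock'])
E
```

```text
the job is handed in; nothing more can be done
the job is handed in; nothing more can be done
```

The tray is down 39.2 mm (five teeth) and held by the pawl, with the pointer about in the middle of the fork gap. I handed the job in at about 26 s of the 64 s; no verdict is reported.

- **Pressing:** I pressed the pad once with closed fingertips. Free play was about 18 mm at roughly 1 N. Pick-up came near 148 mm pad height, and the pawl cleared about 12 mm later. The highest force I read was about 5.8 N, and I stayed off the stop.
- **Release:** I tracked the tray with the scene camera as it sank at about 5.4 mm/s and let go at 34.3 mm, so the pawl caught the fifth tooth.
- **Last checks:**
  - The tray height was steady for over 2 s.
  - The pointer reads about 0.230–0.231 m, against a gap middle of about 0.230 m. The scene and side cameras agree within about 1.5 mm.
  - The pad is back at 166 mm in the scene, side and wrist views.
  - The gripper hung about 95 mm above the pad, touching nothing.
- **Other items:** The bottle and jar look unmoved in the last scene picture. I did not re-measure the rack, but the arm never went near it.

No check failed.

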